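# Set up a boxed volume for its condition photograph

## Robot

A 7-joint arm with a two-finger parallel gripper is mounted at the origin on the work surface. World frame = base frame: x ahead of the robot, y to its left, z up, the work surface at z = 0. Lengths are in m, angles in rad, forces in N, time in s.
With the tool pointing down it reaches from about 0.4 to 0.925 m from the base axis. Payload 4.1 kg.
Tool frame: the origin (TCP) lies midway between the tips of the shut fingers; the grasp point (between the pads) lies 19 mm behind it (ctrl.pinch_z is the distance from the TCP to the grasp point, in m); z points along the fingers, y is the line along which they close (so a half turn about z gives the same grasp; the last joint's range is limited). The gripper opens to 85 mm and grips with 20 to 120 N. Pads are 22 mm wide; open, the fingers measure 114 mm over their backs; the gripper's body (76 mm by 85 mm) begins 54 mm behind the grasp point. The pads swing forward as they close: fully open they stand 13 mm farther back than shut.
Start: joints at [-1.253, 0.398, 0.045, 1.537, -0.019, 1.207, -0.051], TCP at [0.263, 0.594, 0.197] pointing down, gripper open.
Joint ranges: [-2.82, 2.82], [-0.49, 2.23], [-1.37, 1.46], [0, 2.46], [-1.36, 4.5], [0.23, 2], [-2.94, 2.94]. Speed limits (rad/s): [2.57, 2.57, 3.14, 3.14, 3.14, 3.14, 3.14].

## Interface

Orientations are given as a 3x3 rotation matrix whose columns are the frame's x, y, z axes.
In Python, from plant import observe, viewer, finish_job, ctrl gives the robot as it stands.
- The arm moves only by the tool move_arm, never from a script. Its argument "commands" is a list of rows, each a list of 7 numbers: the turn, a rotation vector about the tool's x, y, z in rad, then the shift along the tool's x, y, z in mm, then the finger opening in mm, from 0 to 85.4. A call has 1 to 10 rows; each row is the pose to reach, as a shift and turn from the pose commanded when the call began, along the tool's axes at that moment; what a row does not reach only later rows make up. A row lasts 1/8 s, in which the tool goes at most 62.5 mm and 10.7 degrees, less where a joint would pass 70% of its speed; a pose out of reach is approached as far as the arm can. A call with a gripper value outside its range is refused whole. The fingers move at their own pace and stop on an object; "squeeze" is the grip in N (left out, the last holds). Time passes only in rows, so rows that repeat a pose let the fingers close. It gives the time, the measured TCP pose, the force, the opening and the grip force at its end, in the units of the state.
- observe(): the state, without advancing time (a new reading comes with each control period).
- viewer.camera(name): name is "side" or "top" or "wrist"; returns a dict with "img" (420x560x3 uint8, red, green, blue), "fx", "fy", "cx", "cy" (pixels), "camera_from_world" (4x4, takes a point from world to camera coordinates); the wrist camera has in their place "mount" (4x4, takes a point from camera to tool coordinates, whose origin is the TCP and whose axes are the flange's). Camera axes: x right, y up, looking along -z (the intrinsics and any distortion apply to the point x, -y, -z); pixel columns grow to the right and rows downward; lengths in m; the calibration is good to about 2 mm. A picture is of the moment at which its call begins: read the wrist's pose just before it. There is no depth.
- finish_job(): hands the job in; it is judged then, once.
The state is a dict: "t": time; "q": joint angles; "joint_velocities": joint speeds; "joint_torque": joint torques, N m; "position": TCP position; "eef_rot": TCP orientation; "force": force on the tool from outside, world axes, zero at the start; "torque": the same for the moment, N m; "opening": finger opening in m; "grip_force": force on a finger pad.
Only numpy, scipy, OpenCV 4.12 (cv2) and the standard library are available. Lean on these libraries where they do the work, as an engineer would, in place of code of your own. Each camera call takes 0.05 s, during which the arm holds its last target. There are 200 camera calls.

## Task

Get the boxed volume ready to be photographed: first set the cloth-covered weight down gently on the middle of its lid, then lay the steel scale rule flat on the table, flush against the box's windowed spine and centred along it. Only when both lie so, flip the lamp switch's lever all the way over to its other side. Set things down gently rather than dropping them, do not shove the box out of its place, and leave the loupe and the cup alone.

Things in the scene. Friction and masses are not known exactly. Their poses are not given: they have to be found in the camera images.
- volume: Closed beige archive box holding a book, lying flat and loose on the table, 1.4 kg: 130 mm (its x) by 190 mm (its y) by 45 mm high. Origin at the centre of its underside, z up. One of its long sides, the +x side (the one away from the robot), is the spine: it has a framed window showing a book's spine with dark bands. All its sides are flat and upright.
- spine (a point): Middle of the lower edge of the box's windowed spine (box frame 65, 0, 0 mm); x points straight out of the spine, y runs along it, z up.
- lid (a point): Centre of the top of the box (box frame 0, 0, 45 mm), same axes as the box.
- rule: Steel scale rule lying loose: a straight bar 40 mm wide (x), 170 mm long (y), 6 mm thick, with an aluminium grip block fixed on its middle, 16 mm wide (x), 44 mm long (y), its top 32 mm above the underside. Same either way round; either long edge may be used. 0.25 kg. Origin at the centre of the underside. Laid flush, its origin is 20 mm out from the spine.
- weight: Book weight: a rigid grey cloth-covered block with two dark bands round it, 40 mm (x) by 70 mm (y) by 28 mm high, about 0.5 kg, loose on the table. Origin at the centre of the underside, z up.
- switchbox: White lamp switch box fixed to the table, 110 mm (x) by 70 mm (y) by 30 mm high; origin at the centre of its underside. The lever's hinge axis runs along its y, 28 mm above its underside, over the origin.
- lever (a joint): Angle of the lamp switch's lever: 0 is off, leaning about 34 degrees towards the box's -x side (the side nearer the robot); 1.2 rad is on, leaning as much towards its +x side. It stays where it is left.
- lever_tip (a point): Centre of the black ball (24 mm across) on the end of the lever, 70 mm from the hinge; the rod below it is 10 mm thick.
- loupe: Bystander: a black loupe, 42 mm across, 38 mm high, standing; origin at the centre of its underside.
- cup: Bystander: a white cup of pencils, 72 mm across, 90 mm high (pencils to 160 mm), standing at the far side; origin at the centre of its underside.
Not all that is in view belongs to the job. What is shaped like the switchbox but blue is not meant. Of the things shaped like the rule, the steel one is meant.

How it is judged:
On the way, in this order (a step that is already met when the one before it is completed fails the run):
1. the weight rests on the middle of the box's lid, let go (x of weight in the frame of lid between -0.03 and 0.03 m and y of weight in the frame of lid between -0.03 and 0.03 m and z of weight in the frame of lid between -0.003 and 0.004 m and contact force between the fingers and weight below 0.2 N and linear speed of weight below 0.01 m/s), for 0.2 s.
2. the rule lies flat on the table, flush against the windowed spine and centred along it, let go, with the weight still on the lid (x of rule in the frame of spine between 0.0175 and 0.0225 m and y of rule in the frame of spine between -0.015 and 0.015 m and angle between the y axis of rule and the y axis of volume, either way round below 0.025 rad and height (world z) of rule below 0.003 m and angle between rule's own z axis and vertical below 0.05 rad and x of weight in the frame of lid between -0.03 and 0.03 m and y of weight in the frame of lid between -0.03 and 0.03 m and z of weight in the frame of lid between -0.003 and 0.004 m and contact force between the fingers and rule below 0.2 N and linear speed of rule below 0.01 m/s), for 0.2 s.
3. the lever is flipped over to on (value of joint lever above 1.08 rad), for 0.2 s.
At the end, for the whole second after the job is handed in: The weight lies at rest on the lid within 30 mm of its middle each way; the rule lies flat on the table along the windowed spine, its edge within 2.5 mm of touching it, parallel within 0.025 rad, centred within 15 mm; the lever stands within 0.12 rad of its on end (x of weight in the frame of lid between -0.03 and 0.03 m and y of weight in the frame of lid between -0.03 and 0.03 m and z of weight in the frame of lid between -0.003 and 0.004 m and x of rule in the frame of spine between 0.0175 and 0.0225 m and y of rule in the frame of spine between -0.015 and 0.015 m and angle between the y axis of rule and the y axis of volume, either way round below 0.025 rad and height (world z) of rule below 0.003 m and angle between rule's own z axis and vertical below 0.05 rad and value of joint lever above 1.08 rad and linear speed of each of weight, rule, volume below 0.01 m/s).
It fails at once if the box is shoved more than 25 mm from where it was (distance of volume from where it was at the start of the episode above 0.025 m).
It fails at once if the weight is dropped (falls freely from more than about 15 mm) (contact force between the fingers and weight below 0.1 N and linear speed of weight above 0.55 m/s).
It fails at once if the rule is dropped (falls freely from more than about 15 mm) (contact force between the fingers and rule below 0.1 N and linear speed of rule above 0.55 m/s).
It fails at once if the loupe is moved more than 20 mm (distance of loupe from where it was at the start of the episode above 0.02 m).
It fails at once if the cup is moved more than 20 mm (distance of cup from where it was at the start of the episode above 0.02 m).
It also fails if it takes over 64 s, if anything falls off the work surface, if the arm or the gripper's body presses on something with over 40 N, if the wrist force passes 120 N, or if a joint passes its speed limit or range.

## Working session

There is one attempt and no reset: what is moved stays moved. The work goes in short steps, Python scripts to look and compute and a tool call to move; the robot and the scene stay as the last step left them, time stands still between calls to the robot, and variables do not carry over. Pictures are saved under pics/ and viewed, at most 10 in all, crops included, and the job is handed in when it is done.

Besides the shell and the picture viewer there is one more tool, called as name(argument=value, ...) on one line, values as JSON. move_arm: Moves the arm, as the interface text tells. Its arguments: {"type":"object","properties":{"commands":{"type":"array"},"squeeze":{"type":"number"}},"required":["commands"]}

```bash
mkdir -p pics; ls; cat > look.py <<'E'
import cv2,numpy as np,pickle,sys
from plant import observe,viewer
def snap(name,fn):
    s=observe(); c=viewer.camera(name); c['state']=s
    pickle.dump(c,open(f'pics/{fn}.pkl','wb')); cv2.imwrite(f'pics/{fn}.png',cv2.cvtColor(c['img'],cv2.COLOR_RGB2BGR)); return c
def world_from_cam(c):
    if 'camera_from_world' in c: return np.linalg.inv(c['camera_from_world'])
    T=np.eye(4);T[:3,:3]=c['state']['eef_rot'];T[:3,3]=c['state']['position'];return T@np.array(c['mount'])
def px2w(c,u,v,z):
    M=world_from_cam(c); d=M[:3,:3]@np.array([(u-c['cx'])/c['fx'],-(v-c['cy'])/c['fy'],-1]);o=M[:3,3]
    return (o+d*(z-o[2])/d[2])
def w2px(c,p):
    q=np.linalg.inv(world_from_cam(c))@np.append(p,1); return np.array([c['cx']+c['fx']*q[0]/-q[2],c['cy']-c['fy']*q[1]/-q[2]])
E
python3 - <<'E'
from look import *
for n in ('top','side'):
    c=snap(n,n+'0'); print([k for k in c if k!='img'],world_from_cam(c).round(3))
print(observe()['position'],np.array(observe()['eef_rot']).round(3))
a=cv2.imread('pics/top0.png');b=cv2.imread('pics/side0.png')
cv2.imwrite('pics/top0b.png',cv2.resize(a,(800,600),interpolation=2))
E
```

```text
pics
['fx', 'fy', 'cx', 'cy', 'camera_from_world', 'state'] [[-0.004  0.995 -0.101  0.365]
 [-1.    -0.006 -0.016 -0.02 ]
 [-0.017  0.101  0.995  1.579]
 [ 0.     0.     0.     1.   ]]
['fx', 'fy', 'cx', 'cy', 'camera_from_world', 'state'] [[ 0.821  0.302 -0.484 -0.034]
 [-0.571  0.427 -0.701 -0.797]
 [-0.005  0.852  0.523  0.675]
 [ 0.     0.     0.     1.   ]]
[0.26288067 0.5937827  0.19605624] [[-0.914  0.405 -0.001]
 [ 0.405  0.914 -0.002]
 [-0.    -0.002 -1.   ]]
```

View pics/top0b.png

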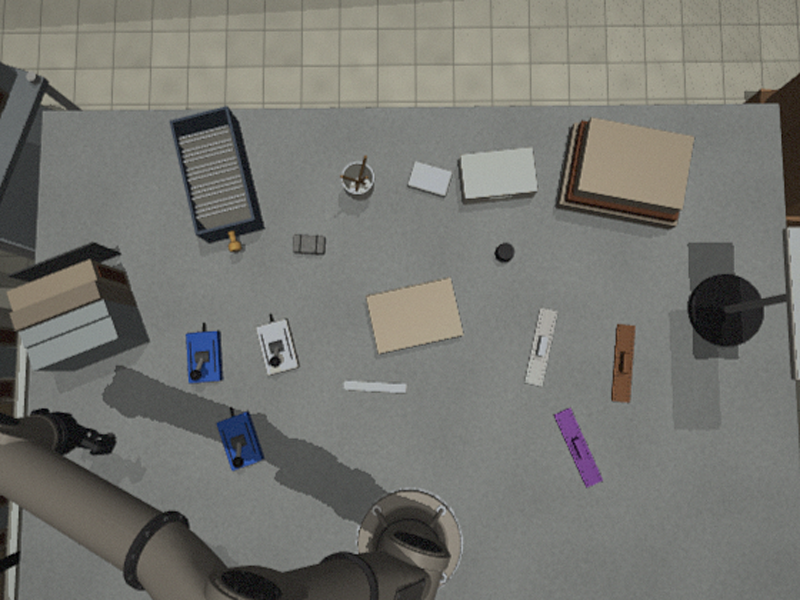

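View pics/side0.png

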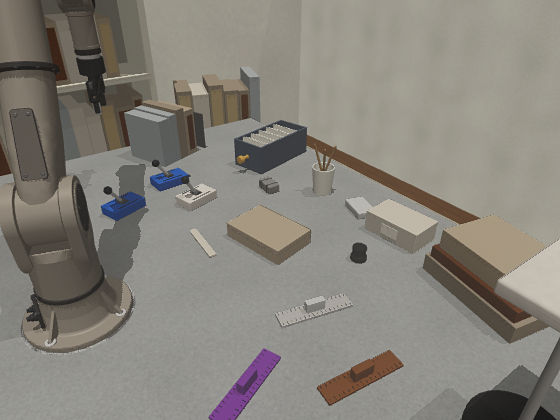

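Candidates (800×600 top view): the white switch is at (277,347), with blue ones at (204,357) and (240,440). The steel rule is at (541,347), with a wooden one at (623,363), a purple one at (578,447) and a plain strip at (375,387). The volume is the beige box at (415,316), with a paler box at (498,174) and a stack at (635,170). The banded grey block, which is the weight, is at (310,244). One close crop will check these choices.

```bash
python3 - <<'E'
from look import *
a=cv2.imread('pics/top0.png')
cv2.imwrite('pics/crop1.png',cv2.resize(a[155:280,175:400],(0,0),fx=3.5,fy=3.5,interpolation=cv2.INTER_CUBIC))
c=pickle.load(open('pics/top0.pkl','rb'))
for n,u,v,z in [('weight',310,244,.028),('rule',541,347,.006),('switch',277,347,.03),('ball',280,360,.08),('cup',358,178,.09),('loupe',505,252,.038)]+[('box',*p,.045) for p in [(367,295),(450,279),(463,335),(380,353)]]:
    print(n,px2w(c,u*.7,v*.7,z).round(3))
E
```

```text
weight [0.649 0.215 0.028]
rule [ 0.419 -0.296  0.006]
switch [0.421 0.284 0.03 ]
ball [0.392 0.268 0.08 ]
cup [0.781 0.103 0.09 ]
loupe [ 0.627 -0.216  0.038]
box [0.533 0.086 0.045]
box [ 0.567 -0.095  0.045]
box [ 0.445 -0.121  0.045]
box [0.407 0.058 0.045]
```

View pics/crop1.png

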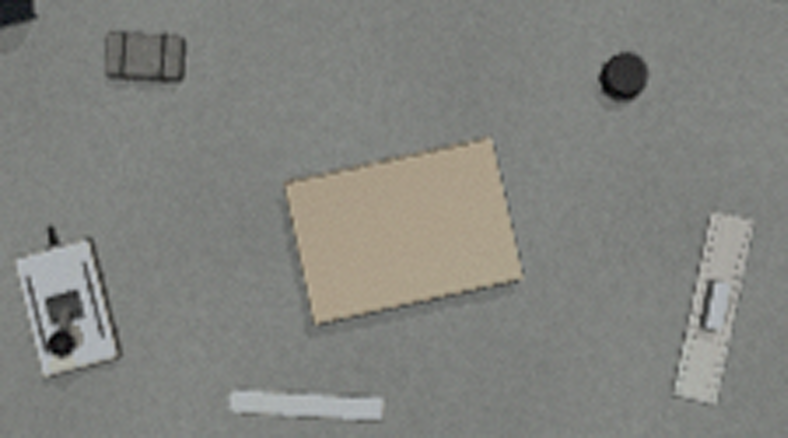

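The crop confirms each choice. The box corners are (287,183), (491,139), (522,279) and (316,324). The weight is at (146,57), the rule at (714,307), and the white switch's ball at (62,343).

```bash
cat >> look.py <<'E'
def rect(c,pts,z,f=lambda p:p):
    P=np.array([px2w(c,*f(p),z) for p in pts])[:,:2]; m=P.mean(0)
    e=np.linalg.norm(np.roll(P,-1,0)-P,axis=1)
    (w,d)=((P[1]+P[2]-P[0]-P[3])/2,(P[3]+P[2]-P[0]-P[1])/2)
    return m.round(4),e.round(4),np.degrees([np.arctan2(w[1],w[0]),np.arctan2(d[1],d[0])]).round(1)
E
python3 - <<'E'
from look import *
c=pickle.load(open('pics/top0.pkl','rb'))
f=lambda p:(175+(p[0]+.5)/3.5-.5,155+(p[1]+.5)/3.5-.5)
print('box',rect(c,[(287,183),(491,139),(522,279),(316,324)],.045,f))
print('rule',rect(c,[(712,213),(752,219),(715,402),(676,396)],.006,f))
print('weight',rect(c,[(107,33),(185,36),(183,81),(106,78)],.028,f))
print('switch',rect(c,[(17,260),(90,237),(119,356),(46,377)],.03,f))
print('ball',px2w(c,*f((62,343)),.028+.07*.829))
s=observe();print(s['position'],s['opening'],s['t'])
E
```

```text
box (array([ 0.4881, -0.0165]), array([0.1856, 0.1274, 0.1859, 0.1278]), array([ -78. , -168.3]))
rule (array([ 0.4209, -0.2952]), array([0.0364, 0.1686, 0.0352, 0.1685]), array([-98.9, 167.4]))
weight (array([0.6489, 0.2173]), array([0.0711, 0.0413, 0.07  , 0.0414]), array([-92.6, 178.7]))
switch (array([0.4225, 0.284 ]), array([0.0684, 0.1098, 0.0674, 0.108 ]), array([ -73.5, -165.4]))
ball [0.38981424 0.27765035 0.08603   ]
[0.26288067 0.5937827  0.19605624] 0.08503126544274564 0.1
```

```bash
cat >> look.py <<'E'
from scipy.spatial.transform import Rotation as Ro
def go(x,y,z,yaw):
    "target TCP, tool y axis at world angle yaw (deg, mod 180), tool down"
    s=observe();R=np.array(s['eef_rot']);best=None
    for k in (0,180):
        a=np.radians(yaw+k);Y=np.array([np.cos(a),np.sin(a),0]);Z=np.array([0,0,-1.])
        r=Ro.from_matrix(R.T@np.column_stack([np.cross(Y,Z),Y,Z])).as_rotvec()
        if best is None or np.linalg.norm(r)<np.linalg.norm(best): best=r
    print('turn',best.round(3),'shift',(R.T@(np.array([x,y,z])-s['position'])*1000).round(1),'pos',s['position'].round(4),'t',s['t'],'F',np.round(s['force'],1),'open',round(s['opening'],4),'q7',s['q'][6].round(2))
E
python3 - <<'E'
from look import *
from plant import ctrl
print(ctrl.pinch_z); go(.649,.217,.13,-2)
E
```

```text
0.0187
turn [-1.000e-03  1.000e-03  1.189e+00] shift [-505.6 -188.1   66.5] pos [0.2629 0.5938 0.1961] t 0.1 F [ 1.  -0.7  0.5] open 0.085 q7 -0.05
```

move_arm(commands=[[0, 0, 1.189, -505.6, -188.1, 66.5, 85], [0, 0, 1.189, -505.6, -188.1, 66.5, 85], [0, 0, 1.189, -505.6, -188.1, 66.5, 85], [0, 0, 1.189, -505.6, -188.1, 66.5, 85], [0, 0, 1.189, -505.6, -188.1, 66.5, 85], [0, 0, 1.189, -505.6, -188.1, 66.5, 85], [0, 0, 1.189, -505.6, -188.1, 66.5, 85], [0, 0, 1.189, -505.6, -188.1, 66.5, 85], [0, 0, 1.189, -505.6, -188.1, 66.5, 85], [0, 0, 1.189, -505.6, -188.1, 66.5, 85]])

```text
t: 1.35
position: [0.6514, 0.2117, 0.1294]
eef_rot: [[0.043, 0.999, 0.0], [0.999, -0.043, -0.004], [-0.004, 0.0, -1.0]]
force: [-0.2, 0.1, 0.2]
opening: 0.0852
grip_force: 0.0
```

```bash
python3 - <<'E'
from look import *
go(.649,.217,.13,-2)
c=snap('wrist','w1'); go(.649,.217,.004,-2)
E
```

```text
turn [ 0.     0.004 -0.008] shift [ 5.2 -2.6 -0.6] pos [0.6514 0.2117 0.1294] t 1.35 F [-0.2  0.1  0.2] open 0.0852 q7 -0.24
turn [-0.001  0.001 -0.004] shift [  1.9  -0.7 125.6] pos [0.6498 0.2152 0.1296] t 1.4 F [-0.5 -0.1 -0. ] open 0.0849 q7 -0.24
```

View pics/w1.png

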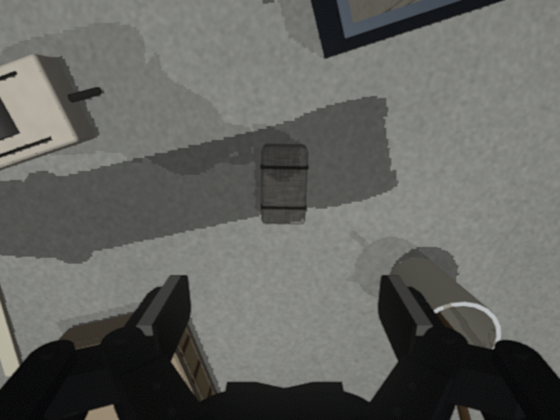

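The weight shows at (284,184), upright between the fingers' columns. The banded spine window of the box shows at about (190,355), so the box choice is confirmed.

```bash
python3 - <<'E'
from look import *
c=pickle.load(open('pics/w1.pkl','rb'))
print(rect(c,[(262,146),(306,145),(306,221),(262,222)],.028)); go(.649,.216,.004,-2)
E
```

```text
(array([0.6515, 0.2239]), array([0.0366, 0.0673, 0.0395, 0.0675]), array([ -1.2, -92.5]))
turn [-0.001  0.001 -0.004] shift [  0.9  -0.7 125.6] pos [0.6498 0.2152 0.1296] t 1.4 F [-0.5 -0.1 -0. ] open 0.0849 q7 -0.24
```

move_arm(commands=[[0, 0, 0, 4, 0, 50, 85], [0, 0, 0, 4, 0, 90, 85], [0, 0, 0, 4, 0, 115, 85], [0, 0, 0, 4, 0, 125, 85], [0, 0, 0, 4, 0, 125, 85], [0, 0, 0, 4, 0, 125, 30], [0, 0, 0, 4, 0, 125, 30], [0, 0, 0, 4, 0, 125, 30], [0, 0, 0, 4, 0, 125, 30], [0, 0, 0, 4, 0, 125, 30]], squeeze=40)

```text
t: 2.65
position: [0.6495, 0.2218, 0.0056]
eef_rot: [[0.035, 0.999, 0.0], [0.999, -0.035, 0.0], [0.0, 0.0, -1.0]]
force: [-0.4, 1.0, 0.2]
opening: 0.0298
grip_force: 0.0
```

move_arm(commands=[[0, 0, 0, 0, 0, 0, 30], [0, 0, 0, 0, 0, 0, 30], [0, 0, 0, 0, 0, -20, 30], [0, 0, 0, 0, 0, -60, 30], [0, 0, 0, 0, 0, -120, 30], [0, 0, 0, 0, 0, -120, 30], [0, 0, 0, 0, 0, -120, 30]])

```text
t: 3.52
position: [0.6496, 0.2218, 0.1266]
eef_rot: [[0.035, 0.999, 0.001], [0.999, -0.035, 0.001], [0.001, 0.001, -1.0]]
force: [-0.1, -0.1, -0.4]
opening: 0.0301
grip_force: 0.0
```

```bash
python3 - <<'E'
from look import *
go(.4881,-.0165,.10,12)
E
```

```text
turn [ 0.001 -0.001 -0.244] shift [-243.9 -153.1   26.2] pos [0.6496 0.2218 0.1266] t 3.525 F [-0.1 -0.1 -0.4] open 0.0301 q7 -0.25
```

The fingers closed to 30 mm without touching anything, so I'll look.

```bash
python3 - <<'E'
from look import *
c=snap('wrist','w2'); d=snap('top','top2')
a=cv2.imread('pics/w2.png');b=cv2.imread('pics/top2.png')[140:260,150:310]
cv2.imwrite('pics/w2b.png',np.hstack([cv2.resize(a,(400,300)),cv2.resize(b,(400,300),interpolation=2)]))
E
```

```text
(no output)
```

View pics/w2b.png

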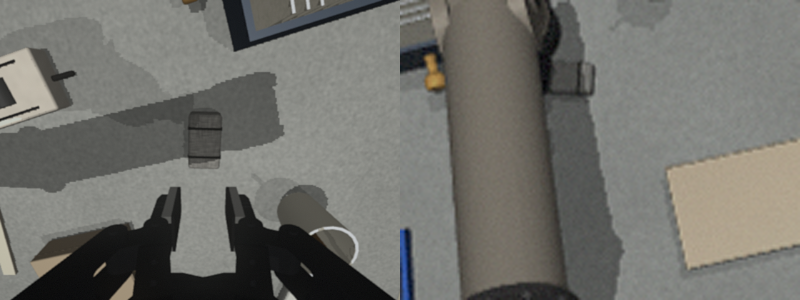

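```bash
python3 - <<'E'
from look import *
c=pickle.load(open('pics/w2.pkl','rb'))
p=c['state']['position'];print(p,np.array(c['mount']).round(3),c['fx'],c['cx'],c['cy'])
print('TCP px',w2px(c,p),'ground below',w2px(c,[p[0],p[1],.028]))
print(px2w(c,287,196,.028))
d=pickle.load(open('pics/top2.pkl','rb'))
print('right edge mid top',px2w(d,150+195/2.5,140+78/2.5,.028), w2px(d,[.65,.22,.028]),w2px(d,[.65,.185,.028]))
E
```

```text
[0.64956685 0.22184463 0.12659234] [[-0.001  0.949  0.316  0.081]
 [ 1.     0.001  0.    -0.   ]
 [ 0.     0.316 -0.949 -0.177]
 [ 0.     0.     0.     1.   ]] 330.83653617067154 283.98130381243857 211.2965031016344
TCP px [284.72403748 247.57310284] ground below [284.38202882 199.94684538]
[0.65195515 0.22531642 0.028     ]
right edge mid top [0.64772892 0.17955093 0.028     ] [215.2844836  170.58300174] [226.29087308 170.50552335]
```

The weight is untouched and lies between the fingers, at about (.651,.223). The image shows the fingertips well behind the nominal TCP, so the pads closed above it. I'll descend further in small steps and watch the force.

move_arm(commands=[[0, 0, 0, 1, 1, 0, 70], [0, 0, 0, 1, 1, 0, 70], [0, 0, 0, 1, 1, 50, 70], [0, 0, 0, 1, 1, 100, 70], [0, 0, 0, 1, 1, 120, 70], [0, 0, 0, 1, 1, 123, 70], [0, 0, 0, 1, 1, 123, 70], [0, 0, 0, 1, 1, 123, 70]])

```text
t: 4.62
position: [0.6522, 0.2232, 0.0047]
eef_rot: [[0.035, 0.999, 0.004], [0.999, -0.035, 0.001], [0.002, 0.004, -1.0]]
force: [0.4, 0.1, 0.7]
opening: 0.0698
grip_force: 0.0
```

move_arm(commands=[[0, 0, 0, 0, 0, 2, 70], [0, 0, 0, 0, 0, 4, 70], [0, 0, 0, 0, 0, 6, 70], [0, 0, 0, 0, 0, 6, 70]])

```text
t: 5.12
position: [0.6502, 0.2227, -0.0038]
eef_rot: [[0.035, 0.999, -0.001], [0.999, -0.035, -0.0], [-0.0, -0.001, -1.0]]
force: [-0.5, 0.3, -1.3]
opening: 0.0697
grip_force: 0.0
```

move_arm(commands=[[0, 0, 0, 0, 0, 0, 34], [0, 0, 0, 0, 0, 0, 34], [0, 0, 0, 0, 0, 0, 34], [0, 0, 0, 0, 0, 0, 34], [0, 0, 0, 0, 0, 0, 34], [0, 0, 0, 0, 0, 0, 34]], squeeze=40)

```text
t: 5.88
position: [0.6505, 0.2227, -0.0035]
eef_rot: [[0.035, 0.999, 0.0], [0.999, -0.035, 0.0], [0.0, 0.0, -1.0]]
force: [-0.4, 0.1, -0.3]
opening: 0.034
grip_force: 0.0
```

```bash
python3 - <<'E'
from look import *
c=snap('wrist','w3'); d=snap('side','s3')
print(w2px(d,[.65,.2227,0]),w2px(d,[.65,.2227,.028]),w2px(d,[.65,.2227,.1]))
a=cv2.imread('pics/w3.png');b=cv2.imread('pics/s3.png')[135:225,220:340]
cv2.imwrite('pics/w3b.png',np.hstack([cv2.resize(a,(400,300)),cv2.resize(b,(400,300),interpolation=2)]))
E
```

```text
[268.32983856 188.55259686] [268.22992053 181.0568596 ] [267.96301902 161.03420947]
```

View pics/w3b.png

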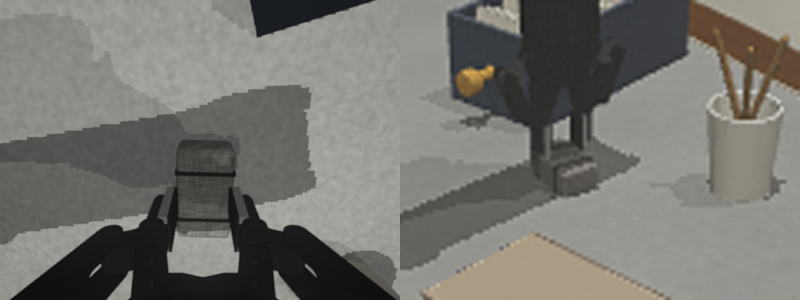

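The side view shows the tips level with the weight's top (about z .029), so the real tips sit roughly 25–30 mm above the nominal position. I'll open and descend 20 mm, watching the force.

move_arm(commands=[[0, 0, 0, 0, 0, 0, 70], [0, 0, 0, 0, 0, 0, 70], [0, 0, 0, 0, 0, 0, 70], [0, 0, 0, 0, 0, 4, 70], [0, 0, 0, 0, 0, 8, 70], [0, 0, 0, 0, 0, 12, 70], [0, 0, 0, 0, 0, 16, 70], [0, 0, 0, 0, 0, 20, 70], [0, 0, 0, 0, 0, 20, 70], [0, 0, 0, 0, 0, 20, 70]])

```text
t: 7.22
position: [0.6506, 0.2227, -0.0234]
eef_rot: [[0.035, 0.999, 0.0], [0.999, -0.035, 0.0], [0.0, 0.0, -1.0]]
force: [0.4, 0.3, -0.2]
opening: 0.0699
grip_force: 0.0
```

move_arm(commands=[[0, 0, 0, 0, 0, 0, 34], [0, 0, 0, 0, 0, 0, 34], [0, 0, 0, 0, 0, 0, 34], [0, 0, 0, 0, 0, 0, 34], [0, 0, 0, 0, 0, 0, 34], [0, 0, 0, 0, 0, 0, 34]], squeeze=40)

```text
t: 7.98
position: [0.6512, 0.2228, -0.0229]
eef_rot: [[0.035, 0.999, 0.001], [0.999, -0.035, 0.0], [0.0, 0.001, -1.0]]
force: [0.9, -0.5, 4.7]
opening: 0.0387
grip_force: 42.2
```

Gripped at 38.7 mm. The reported z reads about 23 mm below the true height, so weight-on-lid should come at a reported z of about 0.022. Next I lift and carry.

move_arm(commands=[[0, 0, 0, 0, 0, -10, 34], [0, 0, 0, 0, 0, -30, 34], [0, 0, 0, 0, 0, -60, 34], [0, 0, 0, 0, 0, -100, 34], [0, 0, 0, 0, 0, -100, 34], [0, 0, 0, 0, 0, -100, 34]])

```text
t: 8.72
position: [0.6493, 0.2226, 0.0757]
eef_rot: [[0.035, 0.999, -0.002], [0.999, -0.035, -0.0], [-0.0, -0.002, -1.0]]
force: [0.2, -0.3, -4.7]
opening: 0.0389
grip_force: 41.3
```

```bash
python3 - <<'E'
from look import *
go(.487,-.0115,.06,12)
E
```

```text
turn [-0.002  0.    -0.244] shift [-239.6 -154.    16.1] pos [0.6493 0.2226 0.0757] t 8.725 F [ 0.2 -0.3 -4.7] open 0.0389 q7 -0.23
```

move_arm(commands=[[0, 0, -0.03, -20, -13, 0, 34], [0, 0, -0.07, -60, -40, 0, 34], [0, 0, -0.11, -105, -68, 0, 34], [0, 0, -0.16, -150, -96, 4, 34], [0, 0, -0.2, -195, -125, 10, 34], [0, 0, -0.23, -225, -145, 14, 34], [0, 0, -0.244, -239, -154, 16, 34], [0, 0, -0.244, -239, -154, 16, 34], [0, 0, -0.244, -239, -154, 16, 34], [0, 0, -0.244, -239, -154, 16, 34]])

```text
t: 9.98
position: [0.4889, -0.0096, 0.0604]
eef_rot: [[-0.209, 0.978, 0.0], [0.978, 0.209, 0.0], [0.0, 0.0, -1.0]]
force: [0.5, 0.3, -3.3]
opening: 0.0393
grip_force: 41.4
```

move_arm(commands=[[0, 0, 0, 0, 0, 10, 34], [0, 0, 0, 0, 0, 20, 34], [0, 0, 0, 0, 0, 28, 34], [0, 0, 0, 0, 0, 32, 34], [0, 0, 0, 0, 0, 34, 34], [0, 0, 0, 0, 0, 34, 34], [0, 0, 0, 0, 0, 34, 34]])

```text
t: 10.85
position: [0.4886, -0.0108, 0.0268]
eef_rot: [[-0.207, 0.978, 0.001], [0.978, 0.207, 0.0], [0.0, 0.001, -1.0]]
force: [-0.1, -1.0, -4.5]
opening: 0.0392
grip_force: 41.3
```

move_arm(commands=[[0, 0, 0, 0, 0, 1, 34], [0, 0, 0, 0, 0, 2, 34], [0, 0, 0, 0, 0, 3, 34], [0, 0, 0, 0, 0, 3, 34]])

```text
t: 11.35
position: [0.4882, -0.0107, 0.0234]
eef_rot: [[-0.208, 0.978, -0.0], [0.978, 0.208, 0.0], [0.0, -0.0, -1.0]]
force: [0.7, -0.2, -3.4]
opening: 0.0392
grip_force: 41.3
```

move_arm(commands=[[0, 0, 0, 0, 0, 1, 34], [0, 0, 0, 0, 0, 2, 34], [0, 0, 0, 0, 0, 2, 34]])

```text
t: 11.72
position: [0.4883, -0.0107, 0.0221]
eef_rot: [[-0.207, 0.978, -0.0], [0.978, 0.207, 0.001], [0.001, 0.0, -1.0]]
force: [-3.2, 1.0, 4.2]
opening: 0.0394
grip_force: 42.2
```

Contact: the vertical force changed sign. I'll release gently and raise.

move_arm(commands=[[0, 0, 0, 0, 0, 0, 46], [0, 0, 0, 0, 0, 0, 55], [0, 0, 0, 0, 0, 0, 64], [0, 0, 0, 0, 0, 0, 64], [0, 0, 0, 0, 0, -15, 64], [0, 0, 0, 0, 0, -60, 64], [0, 0, 0, 0, 0, -110, 85], [0, 0, 0, 0, 0, -110, 85]])

```text
t: 12.72
position: [0.492, -0.0108, 0.1363]
eef_rot: [[-0.207, 0.978, 0.01], [0.978, 0.207, 0.002], [-0.0, 0.01, -1.0]]
force: [0.1, -0.7, -0.5]
opening: 0.0853
grip_force: 0.0
```

```bash
python3 - <<'E'
from look import *
go(.421,-.295,.12,-12.6)
E
```

```text
turn [ 0.01  -0.002  0.429] shift [-263.3 -128.6   15. ] pos [ 0.492  -0.0108  0.1363] t 12.725 F [ 0.1 -0.7 -0.5] open 0.0853 q7 0.24
```

move_arm(commands=[[0, 0, 0.429, -263, -129, 15, 85], [0, 0, 0.429, -263, -129, 15, 85], [0, 0, 0.429, -263, -129, 15, 85], [0, 0, 0.429, -263, -129, 15, 85], [0, 0, 0.429, -263, -129, 15, 85], [0, 0, 0.429, -263, -129, 15, 85], [0, 0, 0.429, -263, -129, 15, 85], [0, 0, 0.429, -263, -129, 15, 85]])

```text
t: 13.72
position: [0.4172, -0.2931, 0.1162]
eef_rot: [[0.215, 0.977, -0.0], [0.977, -0.215, 0.001], [0.001, -0.0, -1.0]]
force: [-0.4, 0.3, 0.2]
opening: 0.0851
grip_force: 0.0
```

```bash
python3 - <<'E'
from look import *
c=snap('wrist','w4'); d=snap('top','top4'); go(.421,-.295,.12,-12.6)
a=cv2.imread('pics/w4.png');b=cv2.imread('pics/top4.png')[175:265,240:360]
cv2.imwrite('pics/w4b.png',np.hstack([cv2.resize(a,(480,360)),cv2.resize(b,(320,360),interpolation=2)]))
E
```

```text
turn [-0.    -0.001  0.003] shift [-0.7  4.  -3.6] pos [ 0.4173 -0.2934  0.1164] t 13.825 F [-1.1  0.1  0.1] open 0.0851 q7 0.52
```

View pics/w4b.png

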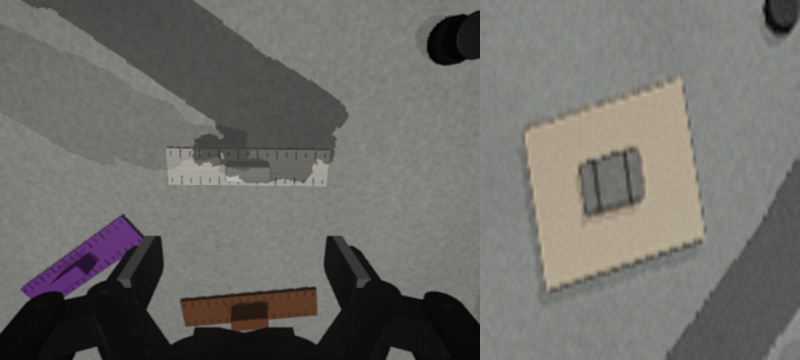

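The weight sits centred on the lid. The rule's corners in the wrist view are (166,148), (329,150), (327,187) and (168,184) at 480-scale.

```bash
python3 - <<'E'
from look import *
c=pickle.load(open('pics/w4.pkl','rb'));d=pickle.load(open('pics/top4.pkl','rb'))
c['state']['position']=np.array(c['state']['position'],float)
z0=c['state']['position'][2]
for dz in (0,.015,.02,.025):
    c['state']['position'][2]=z0+dz
    print(dz,rect(c,[(166,148),(329,150),(327,187),(168,184)],.006,lambda p:np.array(p)*7/6),px2w(c,247*7/6,171*7/6,.032))
g=lambda p:(240+(p[0]-480)*120/320,175+p[1]*.25)
print('box',rect(d,[(524,130),(680,78),(705,240),(548,290)],.045,g))
print('wt',rect(d,[(579,163),(640,148),(645,200),(586,216)],.073,g))
E
```

```text
0 (array([ 0.4212, -0.2933]), array([0.1677, 0.0405, 0.1707, 0.0391]), array([ -13.4, -102.2])) [ 0.4211096  -0.28924075  0.032     ]
0.015 (array([ 0.4205, -0.2974]), array([0.1765, 0.0426, 0.1796, 0.0412]), array([ -13.4, -102.2])) [ 0.42034109 -0.29357111  0.032     ]
0.02 (array([ 0.4202, -0.2988]), array([0.1794, 0.0433, 0.1825, 0.0419]), array([ -13.4, -102.2])) [ 0.42008492 -0.29501456  0.032     ]
0.025 (array([ 0.42  , -0.3002]), array([0.1823, 0.044 , 0.1855, 0.0425]), array([ -13.4, -102.2])) [ 0.41982875 -0.29645801  0.032     ]
box (array([ 0.4868, -0.0173]), array([0.1865, 0.1292, 0.1857, 0.1274]), array([ -78. , -167.5]))
wt (array([ 0.4864, -0.0154]), array([0.0706, 0.0401, 0.0683, 0.0412]), array([ -80.5, -170.6]))
```

```bash
python3 - <<'E'
from look import *
go(.421,-.294,-.012,-13)
E
```

```text
turn [-0.    -0.001  0.01 ] shift [1.000e-01 3.800e+00 1.284e+02] pos [ 0.4173 -0.2934  0.1164] t 13.825 F [-1.1  0.1  0.1] open 0.0851 q7 0.52
```

move_arm(commands=[[0, 0, 0.01, 0, 3, 50, 85], [0, 0, 0.01, 0, 3, 90, 85], [0, 0, 0.01, 0, 3, 112, 85], [0, 0, 0.01, 0, 3, 122, 85], [0, 0, 0.01, 0, 3, 128, 85], [0, 0, 0.01, 0, 3, 128, 85], [0, 0, 0.01, 0, 3, 128, 85]])

```text
t: 14.7
position: [0.4203, -0.2958, -0.0107]
eef_rot: [[0.228, 0.974, 0.002], [0.974, -0.228, -0.001], [-0.0, 0.002, -1.0]]
force: [-0.4, -0.2, 0.5]
opening: 0.0851
grip_force: 0.0
```

move_arm(commands=[[0, 0, 0, 0, 0, 0, 36], [0, 0, 0, 0, 0, 0, 36], [0, 0, 0, 0, 0, 0, 36], [0, 0, 0, 0, 0, 0, 36], [0, 0, 0, 0, 0, 0, 36], [0, 0, 0, 0, 0, 0, 36], [0, 0, 0, 0, 0, 0, 36]], squeeze=40)

```text
t: 15.58
position: [0.42, -0.2956, -0.0109]
eef_rot: [[0.228, 0.974, 0.001], [0.974, -0.228, 0.0], [0.0, 0.001, -1.0]]
force: [-0.5, 1.0, 6.4]
opening: 0.0423
grip_force: 40.5
```

move_arm(commands=[[0, 0, 0, 0, 0, -8, 36], [0, 0, 0, 0, 0, -30, 36], [0, 0, 0, 0, 0, -70, 36], [0, 0, 0, 0, 0, -110, 36], [0, 0, 0, 0, 0, -110, 36], [0, 0, 0, 0, 0, -110, 36]])

```text
t: 16.32
position: [0.4189, -0.2947, 0.0978]
eef_rot: [[0.228, 0.974, -0.001], [0.974, -0.228, 0.001], [0.001, -0.001, -1.0]]
force: [-0.1, 0.9, -3.1]
opening: 0.0427
grip_force: 41.3
```

```bash
python3 - <<'E'
from look import *
go(.5853,.0038,.10,-78)
E
```

```text
turn [-0.002  0.     1.132] shift [328.6  94.1  -2.1] pos [ 0.4189 -0.2947  0.0978] t 16.325 F [-0.1  0.9 -3.1] open 0.0427 q7 0.54
```

move_arm(commands=[[0, 0, 0.1, 30, 8, 0, 36], [0, 0, 0.24, 75, 21, 0, 36], [0, 0, 0.38, 120, 34, 0, 36], [0, 0, 0.52, 165, 47, 0, 36], [0, 0, 0.66, 210, 60, 0, 36], [0, 0, 0.8, 255, 73, 0, 36], [0, 0, 0.94, 295, 84, 0, 36], [0, 0, 1.05, 318, 91, 0, 36], [0, 0, 1.13, 328, 94, 0, 36], [0, 0, 1.13, 328, 94, 0, 36]])

```text
t: 17.58
position: [0.5847, 0.0036, 0.0965]
eef_rot: [[0.977, 0.212, -0.004], [0.212, -0.977, -0.001], [-0.004, 0.0, -1.0]]
force: [0.1, 0.1, -2.1]
opening: 0.0426
grip_force: 41.3
```

```bash
python3 - <<'E'
from look import *
go(.5853,.0038,.10,-78)
c=snap('wrist','w5');go(.5853,.0038,.0,-78)
cv2.imwrite('pics/w5b.png',cv2.resize(cv2.imread('pics/w5.png'),(800,600),interpolation=2))
E
```

```text
turn [0.    0.004 0.004] shift [ 0.6 -0.1 -3.5] pos [0.5847 0.0036 0.0965] t 17.575 F [ 0.1  0.1 -2.1] open 0.0426 q7 -1.06
turn [0.    0.003 0.003] shift [ 1.4 -1.3 96.8] pos [0.5845 0.0023 0.0968] t 17.625 F [-0.6  0.2 -2.1] open 0.0424 q7 -1.06
```

View pics/w5b.png

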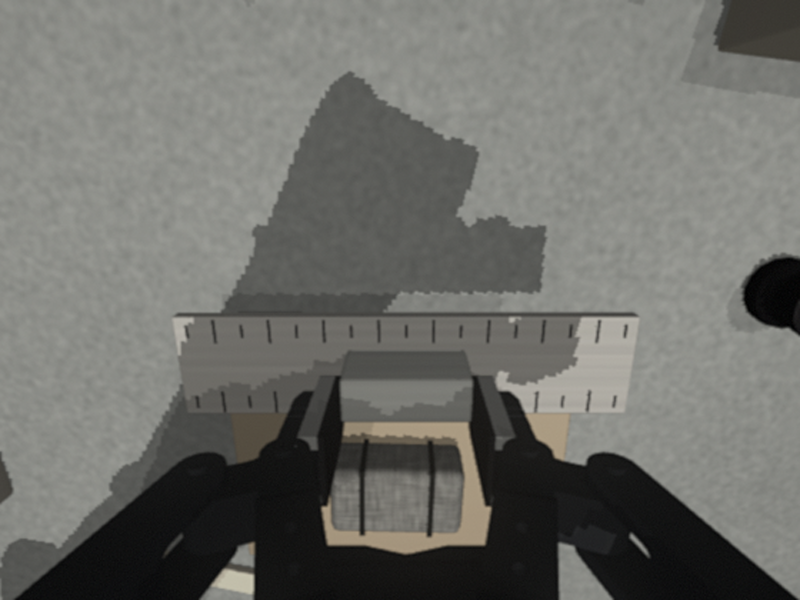

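The rule is held square, with edges at rows 316 and 412 and its centre at column 406. The box's sides are at columns 233 and 567, and the weight is still on the lid.

```bash
python3 - <<'E'
from look import *
c=pickle.load(open('pics/w5.pkl','rb'));R=np.array(c['state']['eef_rot']);p=c['state']['position']
for z in (.105,.114,.12):
  print(z,[(R.T@(px2w(c,u*.7,v*.7,z)-p)*1000).round(1) for u,v in [(177,317),(637,317),(625,412),(188,412)]])
print(rect(c,[(177,317),(637,317),(625,412),(188,412)],.114,lambda p:np.array(p)*.7))
E
```

```text
0.105 [array([ 18.9, -87. ,  -8.6]), array([18.8, 87.7, -8.6]), array([-22.5,  89.2,  -8.4]), array([-22.5, -88.9,  -8.5])]
0.114 [array([ 22.2, -82.3, -17.6]), array([ 22.1,  83. , -17.6]), array([-17. ,  84.5, -17.5]), array([-16.9, -84.2, -17.5])]
0.12 [array([ 24.4, -79.2, -23.7]), array([ 24.4,  79.9, -23.6]), array([-13.3,  81.3, -23.5]), array([-13.2, -81. , -23.5])]
(array([0.5874, 0.0039]), array([0.1653, 0.0391, 0.1686, 0.0392]), array([ -77.8, -168. ]))
```

move_arm(commands=[[0, 0, 0.003, 0, -2, 40, 36], [0, 0, 0.003, 0, -2, 75, 36], [0, 0, 0.003, 0, -2, 95, 36], [0, 0, 0.003, 0, -2, 103, 36], [0, 0, 0.003, 0, -2, 105, 36], [0, 0, 0.003, 0, -2, 105, 36], [0, 0, 0.003, 0, -2, 105, 36]])

```text
t: 18.5
position: [0.5863, 0.0045, -0.0055]
eef_rot: [[0.978, 0.207, 0.002], [0.207, -0.978, 0.0], [0.002, 0.0, -1.0]]
force: [0.1, 0.7, -2.3]
opening: 0.0426
grip_force: 41.2
```

move_arm(commands=[[0, 0, 0, -3, 0, 0, 36], [0, 0, 0, -6, 0, 0, 36], [0, 0, 0, -9, 0, 0, 36], [0, 0, 0, -11, 0, 0, 36], [0, 0, 0, -11, 0, 0, 36], [0, 0, 0, -11, 0, 0, 36]])

```text
t: 19.25
position: [0.5748, 0.0022, -0.0065]
eef_rot: [[0.978, 0.206, 0.0], [0.206, -0.978, 0.0], [0.0, -0.0, -1.0]]
force: [0.4, 0.2, -1.7]
opening: 0.0423
grip_force: 41.2
```

move_arm(commands=[[0, 0, 0, 0, 0, 1.5, 36], [0, 0, 0, 0, 0, 3.0, 36], [0, 0, 0, -1, 0, 3.0, 36], [0, 0, 0, -2, 0, 3.0, 36], [0, 0, 0, -2, 0, 3.0, 36]])

```text
t: 19.88
position: [0.5726, 0.0017, -0.0095]
eef_rot: [[0.979, 0.206, -0.0], [0.206, -0.979, 0.0], [0.0, -0.0, -1.0]]
force: [-0.1, 0.2, -2.2]
opening: 0.0424
grip_force: 41.2
```

move_arm(commands=[[0, 0, 0, -0.7, 0, 0, 36], [0, 0, 0, -1.5, 0, 0, 36], [0, 0, 0, -1.5, 0, 0, 36]])

```text
t: 20.25
position: [0.5712, 0.0014, -0.0095]
eef_rot: [[0.978, 0.206, -0.0], [0.206, -0.978, 0.0], [-0.0, -0.0, -1.0]]
force: [-0.0, 0.9, -1.1]
opening: 0.0427
grip_force: 41.2
```

move_arm(commands=[[0, 0, 0, -0.7, 0, 0, 36], [0, 0, 0, -1.4, 0, 0, 36], [0, 0, 0, -1.4, 0, 0, 36]])

```text
t: 20.62
position: [0.5705, 0.0013, -0.0093]
eef_rot: [[0.978, 0.207, 0.001], [0.207, -0.978, 0.0], [0.001, 0.0, -1.0]]
force: [1.9, 0.5, -2.2]
opening: 0.0425
grip_force: 41.2
```

move_arm(commands=[[0, 0, 0, -0.5, 0, 0, 36], [0, 0, 0, -1, 0, 0, 36], [0, 0, 0, -1, 0, 0, 36]])

```text
t: 21.0
position: [0.5701, 0.0012, -0.0091]
eef_rot: [[0.978, 0.207, 0.002], [0.207, -0.978, 0.0], [0.002, 0.0, -1.0]]
force: [3.4, 1.4, -1.2]
opening: 0.0424
grip_force: 41.3
```

Contact with the spine at about 3.6 N. I'll lower to the table and release.

```bash
python3 - <<'E'
from look import *
print(np.round(observe()['torque'],2))
E
```

```text
[ 0.3  -0.89  0.2 ]
```

move_arm(commands=[[0, 0, 0, -0.3, 0, 0.7, 36], [0, 0, 0, -0.5, 0, 1.5, 36], [0, 0, 0, -0.5, 0, 2.2, 36], [0, 0, 0, -0.5, 0, 2.2, 36]])

```text
t: 21.5
position: [0.5705, 0.0011, -0.0106]
eef_rot: [[0.978, 0.207, 0.004], [0.207, -0.978, 0.0], [0.004, 0.0, -1.0]]
force: [4.7, 2.1, 2.7]
opening: 0.0421
grip_force: 41.7
```

move_arm(commands=[[0, 0, 0, 0, 0, 0, 47], [0, 0, 0, 0, 0, 0, 54], [0, 0, 0, 0, 0, 0, 62], [0, 0, 0, 0, 0, 0, 62], [0, 0, 0, 0, 0, -10, 62], [0, 0, 0, 0, 0, -50, 62], [0, 0, 0, 0, 0, -100, 62], [0, 0, 0, 40, 0, -130, 62], [0, 0, 0, 40, 0, -130, 62]])

```text
t: 22.62
position: [0.6122, 0.01, 0.122]
eef_rot: [[0.978, 0.209, 0.008], [0.209, -0.978, 0.0], [0.008, 0.001, -1.0]]
force: [-0.7, 0.9, -0.6]
opening: 0.0618
grip_force: 0.0
```

```bash
python3 - <<'E'
from look import *
c=snap('wrist','w6'); d=snap('top','top6');print(observe()['position'])
a=cv2.imread('pics/w6.png')
cv2.imwrite('pics/w6b.png',cv2.resize(a[180:420,80:400],(800,600),interpolation=2))
E
```

```text
[0.60717339 0.00902835 0.11847485]
```

View pics/w6b.png

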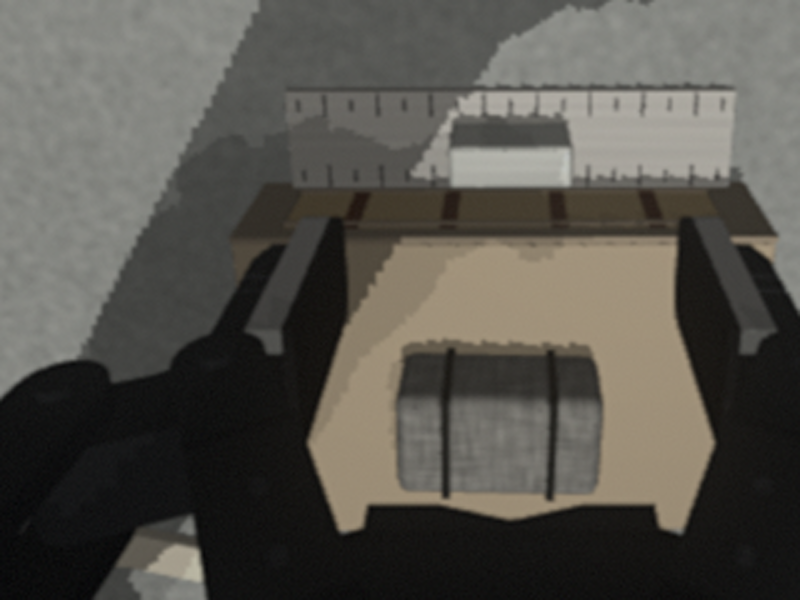

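The rule lies flush and parallel along the spine's foot (row ~185), centred within about 4 mm, with the weight still central. Next is the lever of the white switch.

```bash
python3 - <<'E'
from look import *
go(.3455,.265,.17,-75)
E
```

```text
turn [-0.     0.    -0.054] shift [-203.2 -304.5  -51.4] pos [0.6072 0.009  0.1185] t 22.725 F [ 0.1 -0.  -0.7] open 0.0618 q7 -1.08
```

move_arm(commands=[[0, 0, 0, 0, 0, -50, 0], [0, 0, -0.054, -30, -45, -51, 0], [0, 0, -0.054, -60, -90, -51, 0], [0, 0, -0.054, -90, -135, -51, 0], [0, 0, -0.054, -120, -180, -51, 0], [0, 0, -0.054, -150, -225, -51, 0], [0, 0, -0.054, -180, -270, -51, 0], [0, 0, -0.054, -203, -305, -51, 0], [0, 0, -0.054, -203, -305, -51, 0], [0, 0, -0.054, -203, -305, -51, 0]])

```text
t: 23.98
position: [0.3456, 0.2642, 0.1685]
eef_rot: [[0.966, 0.258, -0.001], [0.258, -0.966, -0.002], [-0.001, 0.001, -1.0]]
force: [0.9, -0.2, 0.2]
opening: -0.0004
grip_force: 0.0
```

```bash
python3 - <<'E'
from look import *
go(.3455,.265,.042,-75)
c=snap('wrist','w7')
print(w2px(c,[.387,.276,.086]),w2px(c,[.4225,.284,.03]))
cv2.imwrite('pics/w7b.png',c['img'][:,:,::-1])
E
```

```text
turn [ 0.001  0.001 -0.   ] shift [  0.3  -1.  126.5] pos [0.3456 0.2642 0.1685] t 23.975 F [ 0.9 -0.2  0.2] open -0.0004 q7 -2.02
[283.18287857 152.02962438] [284.84266978 102.49077348]
```

View pics/w7b.png

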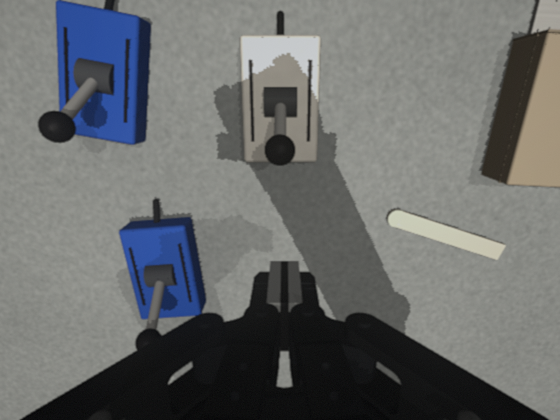

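The ball is at (279,149), straight ahead of the shut fingers, and the blue switch's ball at (148,340) is about 10 cm aside. I'll descend, then push.

move_arm(commands=[[0, 0, 0, 0, 1, 45, 0], [0, 0, 0, 0, 1, 90, 0], [0, 0, 0, 0, 1, 120, 0], [0, 0, 0, 0, 1, 126, 0], [0, 0, 0, 0, 1, 126, 0]])

```text
t: 24.65
position: [0.3471, 0.2641, 0.0437]
eef_rot: [[0.966, 0.257, 0.001], [0.257, -0.966, -0.0], [0.001, 0.0, -1.0]]
force: [-0.6, 0.2, 0.0]
opening: -0.0003
grip_force: 0.0
```

move_arm(commands=[[0, 0, 0, 10, 0, 0, 0], [0, 0, 0, 20, 0, 0, 0], [0, 0, 0, 30, 0, 0, 0], [0, 0, 0, 40, 0, 0, 0], [0, 0, 0, 50, 0, 0, 0], [0, 0, 0, 60, 0, 0, 0], [0, 0, 0, 70, 0, 0, 0], [0, 0, 0, 80, 0, 0, 0], [0, 0, 0, 86, 0, 0, 0], [0, 0, 0, 86, 0, 0, 0]])

```text
t: 25.9
position: [0.4302, 0.287, 0.0434]
eef_rot: [[0.966, 0.258, 0.001], [0.258, -0.966, 0.0], [0.001, 0.0, -1.0]]
force: [0.4, -0.3, -0.5]
opening: -0.0
grip_force: 0.0
```

move_arm(commands=[[0, 0, 0, 4, 0, 0, 0], [0, 0, 0, 8, 0, 0, 0], [0, 0, 0, 10, 0, 0, 0], [0, 0, 0, 10, 0, 0, 0]])

```text
t: 26.4
position: [0.439, 0.2895, 0.0433]
eef_rot: [[0.966, 0.259, 0.0], [0.259, -0.966, -0.0], [0.0, 0.0, -1.0]]
force: [-1.8, -0.3, -0.6]
opening: -0.0004
grip_force: 0.7
```

```bash
python3 - <<'E'
from look import *
c=snap('wrist','w8')
a=np.array([np.cos(np.radians(15)),np.sin(np.radians(15))])
g=cv2.cvtColor(c['img'],cv2.COLOR_RGB2GRAY)
for l in (1.2,1.08,.9,.6):
    t=l-.6; p=np.append(np.array([.4225,.284])+.07*np.sin(t)*a,.028+.07*np.cos(t)); u=w2px(c,p); print(l,u.round())
for r in range(0,260,10): print(r,[int(g[r,k]) for k in range(230,340,10)])
E
```

```text
1.2 [287. 242.]
1.08 [287. 261.]
0.9 [287. 290.]
0.6 [287. 334.]
0 [131, 130, 128, 133, 132, 130, 132, 137, 133, 136, 129]
10 [134, 134, 140, 135, 135, 131, 135, 130, 137, 128, 135]
20 [132, 134, 136, 140, 132, 137, 134, 136, 134, 135, 132]
30 [134, 131, 134, 133, 134, 137, 140, 137, 134, 130, 129]
40 [136, 139, 132, 137, 136, 136, 134, 137, 139, 140, 139]
50 [142, 131, 136, 135, 136, 140, 137, 139, 138, 137, 138]
60 [140, 138, 134, 137, 140, 134, 140, 135, 138, 135, 133]
70 [131, 137, 141, 139, 138, 140, 137, 139, 144, 139, 138]
80 [140, 138, 137, 145, 140, 141, 133, 132, 87, 85, 139]
90 [89, 87, 86, 87, 89, 89, 88, 86, 87, 85, 88]
100 [88, 91, 90, 88, 87, 88, 86, 88, 86, 88, 88]
110 [89, 86, 87, 88, 86, 88, 86, 88, 88, 86, 86]
120 [86, 87, 88, 89, 85, 86, 86, 86, 88, 92, 90]
130 [91, 88, 89, 89, 91, 91, 90, 85, 89, 90, 92]
140 [88, 86, 84, 87, 84, 26, 85, 87, 90, 89, 84]
150 [88, 89, 87, 90, 89, 27, 88, 88, 89, 87, 87]
160 [89, 88, 90, 85, 83, 30, 88, 87, 86, 88, 88]
170 [84, 83, 81, 81, 81, 25, 81, 81, 82, 80, 87]
180 [127, 125, 125, 129, 125, 125, 125, 124, 126, 124, 124]
190 [131, 130, 130, 131, 131, 129, 130, 130, 128, 127, 129]
200 [131, 131, 133, 132, 130, 130, 129, 129, 128, 129, 130]
210 [133, 133, 106, 106, 122, 131, 129, 130, 129, 117, 129]
220 [132, 107, 107, 87, 24, 25, 21, 128, 126, 45, 129]
230 [132, 91, 109, 26, 26, 28, 24, 28, 129, 39, 129]
240 [132, 105, 80, 23, 24, 31, 24, 24, 129, 28, 129]
250 [106, 66, 105, 22, 24, 26, 21, 20, 128, 21, 127]
```

The ball's top is at row ~217, so its centre is near row 240, which puts the lever around 1.2 rad. One small further push will confirm the end stop.

move_arm(commands=[[0, 0, 0, 2, 0, 0, 0], [0, 0, 0, 4, 0, 0, 0], [0, 0, 0, 4, 0, 0, 0]])

```text
t: 26.82
position: [0.4394, 0.2896, 0.043]
eef_rot: [[0.966, 0.259, -0.007], [0.259, -0.966, -0.002], [-0.008, -0.0, -1.0]]
force: [-8.2, -2.7, 5.4]
opening: -0.0
grip_force: 4.5
```

It's at the end stop: the force rises with no further travel. I'll back off and do a last numeric check.

move_arm(commands=[[0, 0, 0, -10, 0, 0, 0], [0, 0, 0, -25, 0, 0, 0], [0, 0, 0, -25, 0, -50, 0], [0, 0, 0, -25, 0, -110, 0], [0, 0, 0, -60, 0, -110, 0], [0, 0, 0, -60, 0, -110, 0]])

```text
t: 27.58
position: [0.3828, 0.2751, 0.1536]
eef_rot: [[0.965, 0.261, -0.002], [0.261, -0.965, 0.003], [-0.001, -0.003, -1.0]]
force: [-0.2, 0.2, 0.2]
opening: 0.0001
grip_force: 0.0
```

```bash
python3 - <<'E'
from look import *
c=snap('wrist','w9'); g=cv2.cvtColor(c['img'],cv2.COLOR_RGB2GRAY)
a=np.array([np.cos(np.radians(15)),np.sin(np.radians(15))])
for l in (1.2,1.08,.6,0):
    t=l-.6; u=w2px(c,np.append(np.array([.4225,.284])+.07*np.sin(t)*a,.028+.07*np.cos(t))); print(l,u.round())
n,_,st,ce=cv2.connectedComponentsWithStats(((g<45)).astype(np.uint8))
print([(s.tolist(),q.round()) for s,q in zip(st,ce) if 150<s[4]<6000])
print(observe()['t'])
E
```

```text
1.2 [287. 102.]
1.08 [287. 113.]
0.6 [287. 161.]
0 [287. 209.]
[([106, 32, 12, 27, 195], array([112.,  45.])), ([279, 57, 7, 25, 159], array([282.,  70.])), ([137, 65, 15, 120, 1147], array([144., 123.])), ([65, 76, 5, 77, 220], array([ 67., 115.])), ([266, 84, 32, 36, 865], array([281., 101.])), ([126, 87, 5, 79, 193], array([128., 125.])), ([486, 86, 63, 141, 3063], array([516., 147.])), ([85, 136, 18, 33, 232], array([ 92., 153.])), ([40, 166, 36, 29, 818], array([ 58., 180.]))]
27.625
```

The ball is at row 101, against a predicted 102 for fully on. Handing in.

```bash
python3 -c "
from plant import finish_job
print(finish_job())"
```

```text
the job is handed in; nothing more can be done
None
```

The job is handed in at about 28 s with no verdict returned: the weight is centred on the lid, the steel rule lies flush along the windowed spine about 3–4 mm off centre, and the white switch's lever is against its on stop; the first grasp of the weight closed above it, because the fingertips sit about 20 mm short of the reported TCP, and was repeated lower.

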